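# Release the large bread roll from the two-lane feeder

## Robot

A 7-joint arm with a two-finger parallel gripper is mounted at the origin on the work surface. World frame = base frame: x ahead of the robot, y to its left, z up, the work surface at z = 0. Lengths are in m, angles in degrees, forces in N, time in s.
With the tool pointing down it reaches from about 0.425 to 0.875 m from the base axis. Payload 4.7 kg.
Tool frame: the origin (TCP) lies between the finger pads; the fingertips stand 14 mm ahead of it and the grasp point (between the pads) lies 5 mm behind it (env.tip_reach is the distance from the TCP to the fingertips, in m); z points along the fingers, y is the direction in which the jaws open and shut (so a half turn about z gives the same grasp; the last joint's range is limited). The gripper opens to 87 mm and grips with 3 to 60 N. Pads are 19 mm wide; open, the fingers measure 117 mm over their backs; the gripper's body (75 mm by 190 mm) begins 51 mm behind the grasp point.
Start: joints at [-64.796, 18.392, -4.016, 83.108, 1.295, 78.541, -3.26], TCP at [0.269, 0.592, 0.237] pointing down, gripper open.
Joint ranges: [-163.93, 163.93], [-17.29, 119.83], [-79.2, 71.16], [3.27, 140.29], [-89.18, 269.18], [5.43, 117.66], [-154.24, 154.24]. Speed limits (degrees/s): [147.25, 147.25, 180, 180, 180, 180, 180].

## Interface

Orientations are given as [roll, pitch, yaw] about the fixed x, y, z axes, in that order (R = Rz(yaw) Ry(pitch) Rx(roll)).
In Python, from cell import env gives the robot as it stands. The module is installed in compiled form; this text tells all that it offers.
- The arm moves only by the shell command python3 -m pendant 'ROWS' [FORCE]. ROWS is JSON, a list of rows, each an object of numbers: "rx", "ry", "rz": the turn, a rotation vector about the tool's x, y, z in degrees; "tx", "ty", "tz": the shift along the tool's x, y, z in mm; "jaw": the finger opening in mm, from 0 to 87. In form: [{"rx": .., "ry": .., "rz": .., "tx": .., "ty": .., "tz": .., "jaw": ..}, ...]. A call has 1 to 20 rows; each row shifts and turns the commanded pose from where the row before left it, along the tool's axes as they then stand; what a row does not reach is not made up. A row lasts 1/12 s, in which the tool goes at most 41.7 mm and 7.16 degrees, less where a joint would pass 70% of its speed; a pose out of reach is approached as far as the arm can. A call with a gripper value outside its range is refused whole. The fingers move at their own pace and stop on an object; FORCE is the grip in N (left out, the last holds). Time passes only in rows, so rows that do not move let the fingers close. It gives the time, the measured TCP pose, the force and the opening at its end, in the units of the state.
- env.get_obs(): the state, without advancing time (a new reading comes with each control period).
- env.read_camera(name): name is "scene" or "top" or "wrist"; returns a dict with "img" (400x640x3 uint8, red, green, blue), "range_z" (400x640 float32, m along the optical axis (not along the pixel's ray), 0 where there is no reading), "vertical_fov" (degrees; the focal length in pixels is half the picture's height over the tangent of half this angle, whatever the lens; pixels are square), "cx", "cy" (the principal point, pixels), "distortion" ([k1, k2, p1, p2, k3] as OpenCV has them; the pictures are not rectified), "world_to_cam" (4x4, takes a point from world to camera coordinates). Camera axes: x right, y up, looking along -z (the intrinsics and any distortion apply to the point x, -y, -z); pixel columns grow to the right and rows downward; lengths in m; the calibration is good to about 2 mm. A picture is of the moment at which its call begins.
- env.sign_off(): hands the job in, once; it reports no verdict.
The state is a dict: "time_s": time; "qpos": joint angles; "joint_velocities": joint speeds; "effort": joint torques, N m; "tool_pos": TCP position; "tool_rot": TCP orientation; "force": force on the tool from outside, world axes, zero at the start; "wrist_torque": the same for the moment, N m; "grip_width": finger opening in m.
Only numpy, scipy, OpenCV 4.12 (cv2) and the standard library are available. Lean on these libraries where they do the work, as an engineer would, in place of code of your own. Each camera call takes 0.05 s, during which the arm holds its last target.

## Task

Of the two bread rolls waiting behind the gates of the steel feeder, let only the larger one roll out into the catch tray: press down the pad of its lane's lever with your fingertips, keep it down until the roll is in the tray, then let the lever come back so that its gate is closed again. Nothing is to be grasped: do not touch the rolls or the gates, leave the smaller roll waiting behind its closed gate, and do not disturb the things standing around.

Things in the scene. Friction and masses are not known exactly. Their poses are not given: they have to be found in the camera images.
- feeder: Fixed two-lane sheet-steel chute with catch tray, 467 x 226 mm. Origin on the table midway between the lever pivots; x points down the lanes to the tray, y to the left lane, z up. Lanes 74 mm wide, open above, centred at y = +42 (left) and -42 mm (right), sloping down 0.2 rad from the back wall (x = -80, 120 mm high) to the gates at x = 165; lane walls 100 mm high. Place and yaw vary.
- left_lever (a joint): Left lane's rocking lever: a steel bar at feeder y = +100 mm (outside the lane), pivot at x = 0, 125 mm above the table. 0 = level, gate closed; grows as its pad is pressed down, to a stop at 0.5 rad. The large roll can pass the gate from about 0.40 rad. A spring returns it to 0 when let go; the pad needs about 3 N at the start, 6 N at the stop.
- right_lever (a joint): The same for the right lane, at y = -100 mm of the feeder.
- left_pad (a point): Centre of the top face of the left lever's black press pad (50 mm along the lever, 30 mm wide) at the robot-side end: 130 mm from the pivot towards feeder -x, top face 10 mm above the pivot, 135 mm above the table at rest. Moves down on the arc about the pivot, 60 mm at 0.47 rad; free space beneath.
- right_pad (a point): The same on the right lever.
- left_gate: Gate of the left lane: a grille of four upright 4 mm steel bars, 64 mm wide, 90 mm high, sliding straight up between 193 mm high guide posts; the lever's tray-side end lifts it by a side pin. Origin on the pin at feeder x = 165, y = +100 mm, 136 mm above the table when closed, at the grille's top edge. Rises with the lever: 69 mm at 0.40 rad.
- right_gate: The same for the right lane, pin at feeder y = -100 mm.
- large_roll: Crusty round bread roll, ball of 60 mm diameter, 80 g, rigid; origin at its centre. Waits against the gate of one of the lanes (either one). Let out, it rolls into the catch tray that both lanes share: feeder x = 195 to 370 mm, y = -108 to 108 mm, floor 6 mm above the table with low wires across, rim 50 to 65 mm high.
- small_roll: The same kind of roll, 44 mm diameter, 30 g; origin at its centre. Waits in the other lane.
- bowl: Bystander: steel mixing bowl, 150 mm wide, 65 mm high, to the left of the feeder; origin under its centre.
- jar: Bystander: glass jar, 68 mm wide, 95 mm high, to the right of the feeder; origin under its centre.
- scraper: Bystander: flat dough scraper, 90 by 110 mm, 14 mm high, to the right of the gates; origin under its centre.
- cup: Bystander: steel cup, 72 mm wide, 60 mm high, between the two pads on the robot's side of the feeder; origin under its centre.
- pastry_brush: Bystander: brush lying to the right of the jar and scraper; origin under its middle.
Mind the look-alikes: they are no part of the job. What is shaped like the small_roll but purple or yellow is not meant.

How it is judged (in metres and radians):
On the way, in this order (a step that is already met when the one before it is completed fails the run):
1. a lever is pressed down and the large roll is still behind its gate line (value of joint any of left_lever, right_lever above 0.2 rad and x of large_roll in the frame of feeder below 0.2 m).
2. the large roll is in the catch tray (x of large_roll in the frame of feeder between 0.205 and 0.36 m and y of large_roll in the frame of feeder between -0.1 and 0.1 m and z of large_roll in the frame of feeder below 0.055 m), for 0.2 s.
At the end, for the whole second after the job is handed in: The large roll lies at rest (under 30 mm/s) in the catch tray (its centre at feeder x 205 to 360 mm, y within 100 mm, below 55 mm high), the small roll is at rest behind its gate, and both levers are back within 0.04 rad of level (all of step 2 and x of small_roll in the frame of feeder between -0.08 and 0.165 m and z of small_roll in the frame of feeder below 0.12 m and linear speed of each of large_roll, small_roll below 0.03 m/s and value of joint each of left_lever, right_lever below 0.04 rad); the robot touches nothing.
It fails at once if the small roll gets out of its lane (x of small_roll in the frame of feeder above 0.18 m or z of small_roll in the frame of feeder above 0.13 m).
It fails at once if a roll is touched by the robot (contact force between any of the fingers, the arm and large_roll above 0.3 N or contact force between any of the fingers, the arm and small_roll above 0.3 N).
It fails at once if a gate is touched by the robot instead of the lever's pad (contact force between any of the fingers, the arm and left_gate above 0.5 N or contact force between any of the fingers, the arm and right_gate above 0.5 N).
It fails at once if the large roll is lifted (z of large_roll in the frame of feeder above 0.12 m).
It fails at once if a bystander is moved more than 30 mm (distance of any of bowl, jar, scraper, cup, pastry_brush from where it was at the start of the episode above 0.03 m).
It also fails if it takes over 42 s, if anything falls off the work surface, if the arm or the gripper's body presses on something with over 40 N, if the wrist force passes 120 N, or if a joint passes its speed limit or range.

## Working session

There is one attempt and no reset: what is moved stays moved. The work goes in short steps, Python scripts to look and compute and a shell command to move; the robot and the scene stay as the last step left them, time stands still between calls to the robot, and variables do not carry over. Pictures are saved under pics/ and viewed, and the job is handed in when it is done.

```bash
mkdir -p pics
cat > h.py <<'E'
import numpy as np, cv2, pickle
from cell import env
def K(c):
    f=200/np.tan(np.radians(c["vertical_fov"])/2)
    return np.array([[f,0,c["cx"]],[0,f,c["cy"]],[0,0,1]])
def px2w(c,u,v,r=None):
    if r is None: r=float(c["range_z"][int(round(v)),int(round(u))])
    p=cv2.undistortPoints(np.array([[[u,v]]],float),K(c),np.array(c["distortion"],float))[0,0]
    pc=np.array([p[0]*r,-p[1]*r,-r,1])
    return (np.linalg.inv(c["world_to_cam"])@pc)[:3]
def w2px(c,P):
    q=np.asarray(c["world_to_cam"])@np.append(P,1)
    return cv2.projectPoints(np.array([[q[0],-q[1],-q[2]]]),np.zeros(3),np.zeros(3),K(c),np.array(c["distortion"],float))[0].ravel()
E
python3 - <<'E'
from h import *
o=env.get_obs();print(o)
for n in("scene","top"):
    c=env.read_camera(n);pickle.dump(c,open(n+".pkl","wb"))
    cv2.imwrite(f"pics/{n}0.png",c["img"][:,:,::-1])
E
```

```text
{'time_s': 0.0, 'qpos': array([-64.79425101,  18.43773811,  -4.01449276,  83.17593549,
         1.29455025,  78.54131974,  -3.25918469]), 'joint_velocities': array([ 0.05537699,  0.04702978,  0.04169552, -0.0237875 ,  0.08349954,
       -0.03833988,  0.02335582]), 'effort': array([-2.75285765e-04, -4.91305304e+01, -4.03793771e-01, -3.12531495e+01,
       -6.37492631e-02,  4.39831743e-02,  1.67648582e-04]), 'tool_pos': array([0.2683268 , 0.59143925, 0.23546728]), 'tool_rot': array([-1.79890223e+02,  5.75335802e-03,  1.55603769e+02]), 'force': array([-0.32810021,  0.4030905 , -0.71788564]), 'wrist_torque': array([-0.01603403,  0.0133963 ,  0.00685744]), 'grip_width': 0.08743617822123621}
```

View pics/scene0.png

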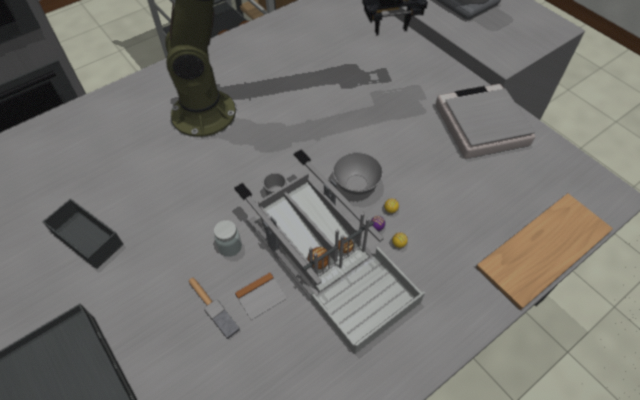

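View pics/top0.png

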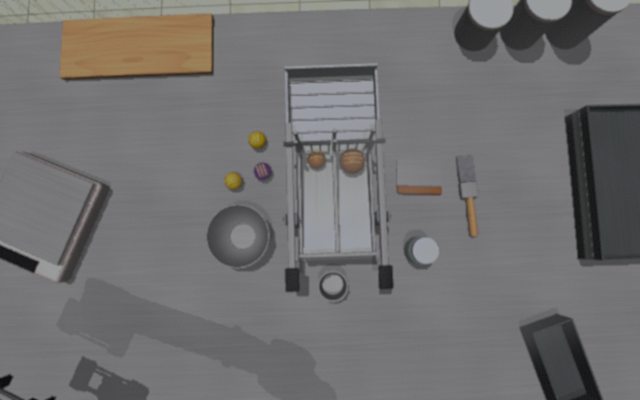

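The top view shows the bigger roll at about (352,160), in the lane on the jar's side, which is the right lane. The smaller one is at (317,160). The right pad is at about (386,277) and the left pad at (292,279). Next I'll zoom in and measure.

Run:
```python
from h import *
c=pickle.load(open("top.pkl","rb"))
im=c["img"][:,:,::-1]
cr=cv2.resize(im[130:300,270:450],None,fx=3.3,fy=3.3,interpolation=cv2.INTER_CUBIC);cv2.imwrite("pics/topcrop.png",cr)
for n,u,v in[("rpad",386,277),("lpad",292,279),("big",352,160),("small",317,160),("cup",333,287),("jar",424,250),("tab",450,330)]:
    print(n,px2w(c,u,v).round(4))
# pad segmentation by height
H=np.array([[px2w(c,u,v) if c["range_z"][v,u]>0 else [0,0,0] for u in range(270,410)] for v in range(255,300)])
for lo,hi in((270,310),(370,410)):
    h=H[:,lo-270:hi-270].reshape(-1,3); g=np.array(im[255:300,lo:hi]).reshape(-1,3).max(1)
    m=(h[:,2]>.12)&(h[:,2]<.15)&(g<50)
    print(m.sum(),h[m].mean(0).round(4),h[m].min(0).round(3),h[m].max(0).round(3))
```

```text
rpad [ 0.4603 -0.1072  0.1361]
lpad [0.4612 0.092  0.1379]
big [ 0.721  -0.046   0.1009]
small [0.7269 0.0339 0.0832]
cup [0.428  0.0045 0.0043]
jar [ 0.5137 -0.2006  0.0924]
tab [ 0.3177 -0.2752  0.001 ]
269 [0.4602 0.0918 0.1361] [0.438 0.079 0.131] [0.482 0.105 0.141]
272 [ 0.4602 -0.106   0.136 ] [ 0.437 -0.119  0.132] [ 0.484 -0.093  0.14 ]
```

View pics/topcrop.png

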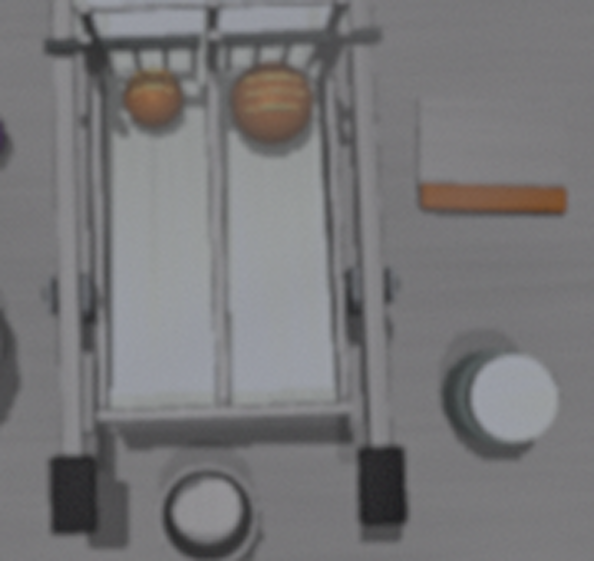

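The pads measure z ≈ 0.136 and are 198 mm apart, which matches the stated 135 mm and 200 mm, and the feeder yaw is about 0. The larger roll is in the right lane. I'll turn the tool so the jaws lie along world y, then close the fingers.

```bash
python3 -m pendant '[{"rz":-6.1,"jaw":0},{"rz":-6.1,"jaw":0},{"rz":-6.1,"jaw":0},{"rz":-6.1,"jaw":0},{"jaw":0},{"jaw":0}]' 10
```

```text
invalid input at $[0]: expected keys rx, ry, rz, tx, ty, tz, jaw
```

```bash
python3 -m pendant '[{"rx":0,"ry":0,"rz":-6.1,"tx":0,"ty":0,"tz":0,"jaw":0},{"rx":0,"ry":0,"rz":-6.1,"tx":0,"ty":0,"tz":0,"jaw":0},{"rx":0,"ry":0,"rz":-6.1,"tx":0,"ty":0,"tz":0,"jaw":0},{"rx":0,"ry":0,"rz":-6.1,"tx":0,"ty":0,"tz":0,"jaw":0},{"rx":0,"ry":0,"rz":0,"tx":0,"ty":0,"tz":0,"jaw":0},{"rx":0,"ry":0,"rz":0,"tx":0,"ty":0,"tz":0,"jaw":0}]' 10
```

```text
time_s: 0.6
tool_pos: [0.2685, 0.5918, 0.2361]
tool_rot: [-180.0, -0.0, 179.8]
force: [0.3, -0.1, -0.0]
grip_width: 0.0551
```

```bash
python3 -m pendant '[{"rx":0,"ry":0,"rz":0,"tx":-16,"ty":-28,"tz":0,"jaw":0},{"rx":0,"ry":0,"rz":0,"tx":-16,"ty":-28,"tz":0,"jaw":0},{"rx":0,"ry":0,"rz":0,"tx":-16,"ty":-28,"tz":0,"jaw":0},{"rx":0,"ry":0,"rz":0,"tx":-16,"ty":-28,"tz":0,"jaw":0},{"rx":0,"ry":0,"rz":0,"tx":-16,"ty":-28,"tz":0,"jaw":0},{"rx":0,"ry":0,"rz":0,"tx":-16,"ty":-28,"tz":0,"jaw":0},{"rx":0,"ry":0,"rz":0,"tx":-16,"ty":-28,"tz":0,"jaw":0},{"rx":0,"ry":0,"rz":0,"tx":-16,"ty":-28,"tz":0,"jaw":0},{"rx":0,"ry":0,"rz":0,"tx":-16,"ty":-28,"tz":0,"jaw":0},{"rx":0,"ry":0,"rz":0,"tx":-16,"ty":-28,"tz":0,"jaw":0},{"rx":0,"ry":0,"rz":0,"tx":-16,"ty":-28,"tz":0,"jaw":0},{"rx":0,"ry":0,"rz":0,"tx":-16,"ty":-28,"tz":0,"jaw":0},{"rx":0,"ry":0,"rz":0,"tx":0,"ty":0,"tz":0,"jaw":0},{"rx":0,"ry":0,"rz":0,"tx":0,"ty":0,"tz":0,"jaw":0}]' 10
```

```text
time_s: 1.77
tool_pos: [0.4616, 0.2538, 0.2367]
tool_rot: [180.0, 0.0, 179.6]
force: [0.6, 0.2, 0.1]
grip_width: 0.0003
```

```bash
python3 -m pendant '[{"rx":0,"ry":0,"rz":0,"tx":0,"ty":-30,"tz":0,"jaw":0},{"rx":0,"ry":0,"rz":0,"tx":0,"ty":-30,"tz":0,"jaw":0},{"rx":0,"ry":0,"rz":0,"tx":0,"ty":-30,"tz":0,"jaw":0},{"rx":0,"ry":0,"rz":0,"tx":0,"ty":-30,"tz":0,"jaw":0},{"rx":0,"ry":0,"rz":0,"tx":0,"ty":-30,"tz":0,"jaw":0},{"rx":0,"ry":0,"rz":0,"tx":0,"ty":-30,"tz":0,"jaw":0},{"rx":0,"ry":0,"rz":0,"tx":0,"ty":-30,"tz":0,"jaw":0},{"rx":0,"ry":0,"rz":0,"tx":0,"ty":-30,"tz":0,"jaw":0},{"rx":0,"ry":0,"rz":0,"tx":0,"ty":-30,"tz":0,"jaw":0},{"rx":0,"ry":0,"rz":0,"tx":0,"ty":-30,"tz":0,"jaw":0},{"rx":0,"ry":0,"rz":0,"tx":0,"ty":-30,"tz":0,"jaw":0},{"rx":0,"ry":0,"rz":0,"tx":0,"ty":-30,"tz":0,"jaw":0},{"rx":0,"ry":0,"rz":0,"tx":0,"ty":0,"tz":0,"jaw":0},{"rx":0,"ry":0,"rz":0,"tx":0,"ty":0,"tz":0,"jaw":0}]' 10
python3 - <<'E'
from h import *
print(env.get_obs()["tool_pos"],env.tip_reach)
c=env.read_camera("scene");cv2.imwrite("pics/scene1.png",cv2.resize(c["img"][80:380,180:460,::-1],None,fx=2,fy=2))
c=env.read_camera("wrist");cv2.imwrite("pics/wrist1.png",c["img"][:,:,::-1])
E
```

```text
time_s: 2.93
tool_pos: [0.4607, -0.1042, 0.2367]
tool_rot: [180.0, 0.0, 179.8]
force: [-0.2, -0.5, 0.7]
grip_width: 0.0004
[ 0.46066035 -0.10420323  0.23666201] 0.014
```

View pics/scene1.png

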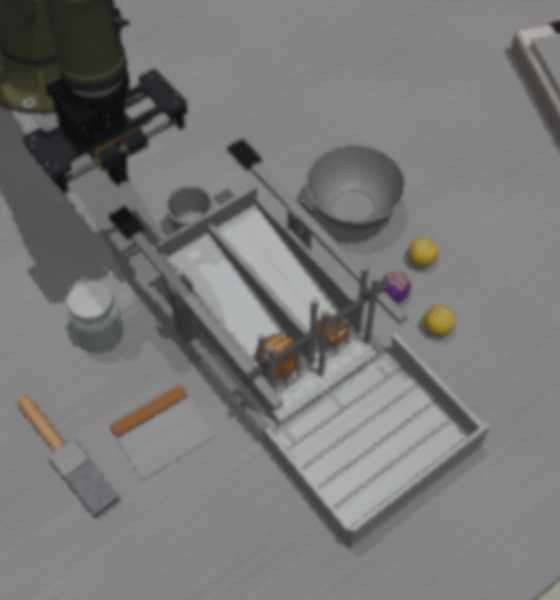

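View pics/wrist1.png

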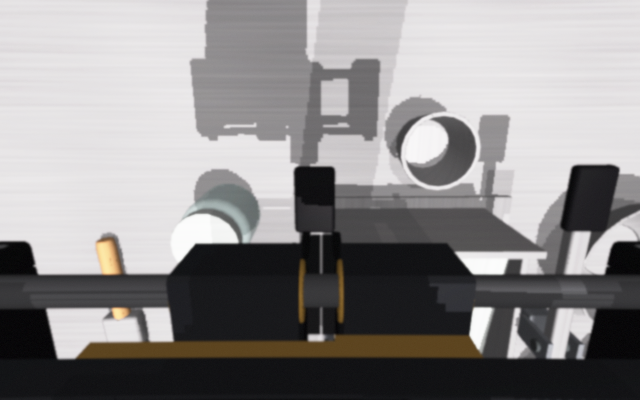

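```bash
python3 -m pendant '[{"rx":0,"ry":0,"rz":0,"tx":0,"ty":-2,"tz":20,"jaw":0},{"rx":0,"ry":0,"rz":0,"tx":0,"ty":0,"tz":20,"jaw":0},{"rx":0,"ry":0,"rz":0,"tx":0,"ty":0,"tz":20,"jaw":0},{"rx":0,"ry":0,"rz":0,"tx":0,"ty":0,"tz":15,"jaw":0},{"rx":0,"ry":0,"rz":0,"tx":0,"ty":0,"tz":4,"jaw":0},{"rx":0,"ry":0,"rz":0,"tx":0,"ty":0,"tz":0,"jaw":0},{"rx":0,"ry":0,"rz":0,"tx":0,"ty":0,"tz":0,"jaw":0}]' 10
python3 - <<'E'
from h import *
c=env.read_camera("wrist");cv2.imwrite("pics/wrist2.png",c["img"][:,:,::-1])
E
```

```text
time_s: 3.62
tool_pos: [0.4611, -0.105, 0.1581]
tool_rot: [180.0, 0.0, -179.9]
force: [-0.4, 0.1, -0.4]
grip_width: 0.0006
```

View pics/wrist2.png

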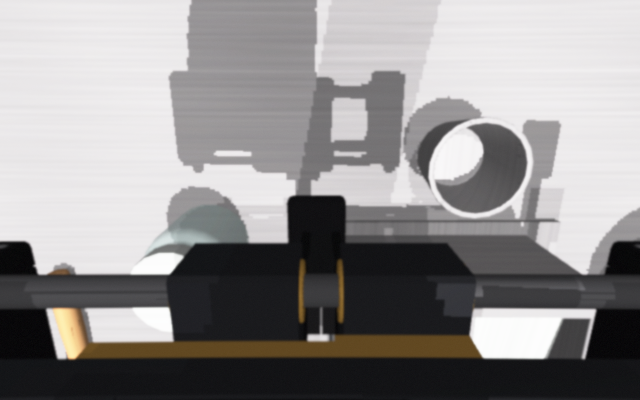

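The fingertips are above the pad's centre line (the pad is at about x=316 in the wrist picture) and about 8 mm clear of it. Now I'll press.

```bash
python3 -m pendant '[{"rx":0,"ry":0,"rz":0,"tx":0,"ty":0,"tz":6.5,"jaw":0},{"rx":0,"ry":0,"rz":0,"tx":0,"ty":0,"tz":6.5,"jaw":0},{"rx":0,"ry":0,"rz":0,"tx":-0.5,"ty":0,"tz":6.5,"jaw":0},{"rx":0,"ry":0,"rz":0,"tx":-0.5,"ty":0,"tz":6.5,"jaw":0},{"rx":0,"ry":0,"rz":0,"tx":-1,"ty":0,"tz":6.5,"jaw":0},{"rx":0,"ry":0,"rz":0,"tx":-1,"ty":0,"tz":6.5,"jaw":0},{"rx":0,"ry":0,"rz":0,"tx":-1,"ty":0,"tz":6.5,"jaw":0},{"rx":0,"ry":0,"rz":0,"tx":-1.5,"ty":0,"tz":6.5,"jaw":0},{"rx":0,"ry":0,"rz":0,"tx":-1.5,"ty":0,"tz":6.5,"jaw":0},{"rx":0,"ry":0,"rz":0,"tx":-2,"ty":0,"tz":6.5,"jaw":0},{"rx":0,"ry":0,"rz":0,"tx":0,"ty":0,"tz":0,"jaw":0},{"rx":0,"ry":0,"rz":0,"tx":0,"ty":0,"tz":0,"jaw":0},{"rx":0,"ry":0,"rz":0,"tx":0,"ty":0,"tz":0,"jaw":0},{"rx":0,"ry":0,"rz":0,"tx":0,"ty":0,"tz":0,"jaw":0}]' 10
python3 - <<'E'
from h import *
c=env.read_camera("scene");cv2.imwrite("pics/scene2.png",cv2.resize(c["img"][80:380,180:460,::-1],None,fx=2,fy=2))
E
```

```text
time_s: 4.83
tool_pos: [0.4699, -0.1059, 0.0927]
tool_rot: [180.0, 0.0, -180.0]
force: [-0.3, 0.7, 5.7]
grip_width: 0.0005
```

View pics/scene2.png

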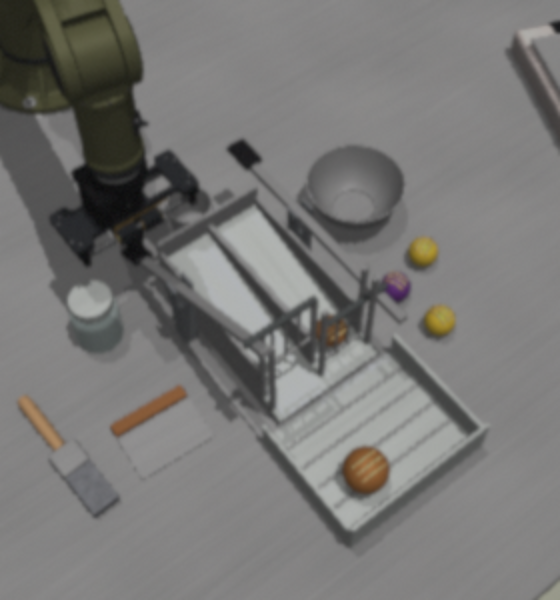

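The gate is lifted and the large roll is in the tray at about (366,470). The small roll is still behind its gate at (333,328). I'll hold until the roll settles, then check.

```bash
python3 -m pendant '[{"rx":0,"ry":0,"rz":0,"tx":0,"ty":0,"tz":0,"jaw":0},{"rx":0,"ry":0,"rz":0,"tx":0,"ty":0,"tz":0,"jaw":0},{"rx":0,"ry":0,"rz":0,"tx":0,"ty":0,"tz":0,"jaw":0},{"rx":0,"ry":0,"rz":0,"tx":0,"ty":0,"tz":0,"jaw":0},{"rx":0,"ry":0,"rz":0,"tx":0,"ty":0,"tz":0,"jaw":0},{"rx":0,"ry":0,"rz":0,"tx":0,"ty":0,"tz":0,"jaw":0},{"rx":0,"ry":0,"rz":0,"tx":0,"ty":0,"tz":0,"jaw":0},{"rx":0,"ry":0,"rz":0,"tx":0,"ty":0,"tz":0,"jaw":0},{"rx":0,"ry":0,"rz":0,"tx":0,"ty":0,"tz":0,"jaw":0},{"rx":0,"ry":0,"rz":0,"tx":0,"ty":0,"tz":0,"jaw":0},{"rx":0,"ry":0,"rz":0,"tx":0,"ty":0,"tz":0,"jaw":0},{"rx":0,"ry":0,"rz":0,"tx":0,"ty":0,"tz":0,"jaw":0}]' 10
python3 - <<'E'
from h import *
c=env.read_camera("top");cv2.imwrite("pics/top3.png",cv2.resize(c["img"][50:310,200:500,::-1],None,fx=2,fy=2))
E
```

```text
time_s: 5.88
tool_pos: [0.4698, -0.1059, 0.0927]
tool_rot: [180.0, 0.0, -180.0]
force: [-1.4, 1.9, 6.4]
grip_width: 0.0003
```

View pics/top3.png

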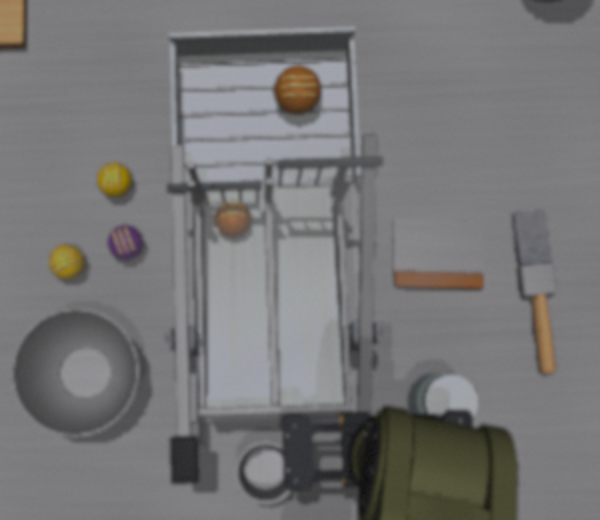

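The large roll is in the tray at (298,90), well clear of the gate, and the small roll is at (233,218). I'll let the lever up gently and back off.

```bash
python3 -m pendant '[{"rx":0,"ry":0,"rz":0,"tx":2,"ty":0,"tz":-6,"jaw":0},{"rx":0,"ry":0,"rz":0,"tx":1.5,"ty":0,"tz":-6,"jaw":0},{"rx":0,"ry":0,"rz":0,"tx":1.5,"ty":0,"tz":-6,"jaw":0},{"rx":0,"ry":0,"rz":0,"tx":1,"ty":0,"tz":-6,"jaw":0},{"rx":0,"ry":0,"rz":0,"tx":1,"ty":0,"tz":-6,"jaw":0},{"rx":0,"ry":0,"rz":0,"tx":1,"ty":0,"tz":-6,"jaw":0},{"rx":0,"ry":0,"rz":0,"tx":0.5,"ty":0,"tz":-6,"jaw":0},{"rx":0,"ry":0,"rz":0,"tx":0.5,"ty":0,"tz":-6,"jaw":0},{"rx":0,"ry":0,"rz":0,"tx":0,"ty":0,"tz":-6,"jaw":0},{"rx":0,"ry":0,"rz":0,"tx":0,"ty":0,"tz":-6,"jaw":0},{"rx":0,"ry":0,"rz":0,"tx":0,"ty":0,"tz":-10,"jaw":0},{"rx":0,"ry":0,"rz":0,"tx":0,"ty":0,"tz":-25,"jaw":0},{"rx":0,"ry":0,"rz":0,"tx":0,"ty":0,"tz":-30,"jaw":0},{"rx":0,"ry":0,"rz":0,"tx":0,"ty":0,"tz":-20,"jaw":0},{"rx":0,"ry":0,"rz":0,"tx":0,"ty":0,"tz":0,"jaw":0},{"rx":0,"ry":0,"rz":0,"tx":0,"ty":0,"tz":0,"jaw":0},{"rx":0,"ry":0,"rz":0,"tx":0,"ty":0,"tz":0,"jaw":0},{"rx":0,"ry":0,"rz":0,"tx":0,"ty":0,"tz":0,"jaw":0}]' 10
cat > chk.py <<'E'
from h import *
c=env.read_camera("top");cv2.imwrite("pics/top4.png",cv2.resize(c["img"][50:310,200:500,::-1],None,fx=2,fy=2))
print(px2w(c,349,95).round(3),px2w(c,316.5,159).round(3))
c=env.read_camera("scene");cv2.imwrite("pics/scene4.png",cv2.resize(c["img"][80:380,180:460,::-1],None,fx=2,fy=2))
d=pickle.load(open("scene.pkl","rb"))
for P in([.46,-.106,.136],[.46,.092,.136]):
    u,v=w2px(c,P);w=[];w0=[]
    for i in(-1,0,1):
        for j in(-1,0,1): w.append(px2w(c,u+i,v+j));w0.append(px2w(d,u+i,v+j))
    print(u,v,np.median(w,0).round(4),np.median(w0,0).round(4))
c2=env.read_camera("top");c1=pickle.load(open("top.pkl","rb"))
E
python3 chk.py
```

```text
time_s: 7.43
tool_pos: [0.4599, -0.1059, 0.2364]
tool_rot: [-180.0, -0.1, -180.0]
force: [0.3, -0.3, -1.0]
grip_width: 0.0006
[ 0.887 -0.047  0.065] [0.73  0.035 0.08 ]
242.64638430852835 189.01162352946102 [ 0.4611 -0.1058  0.1351] [ 0.4586 -0.1053  0.134 ]
301.3867936671289 155.26659782285398 [0.4577 0.0939 0.1319] [0.4573 0.0924 0.1341]
```

View pics/top4.png

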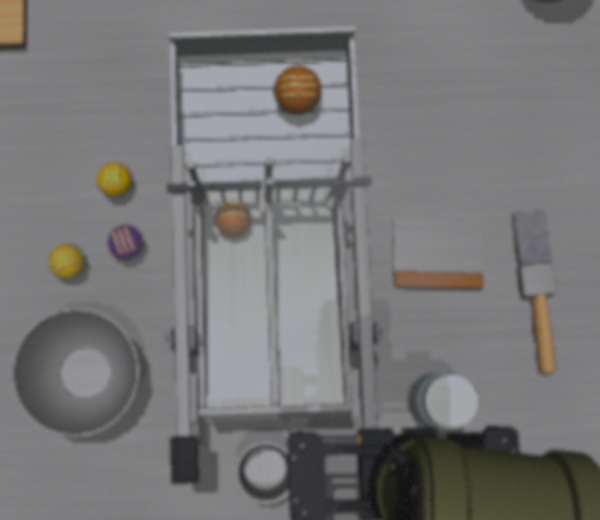

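View pics/scene4.png

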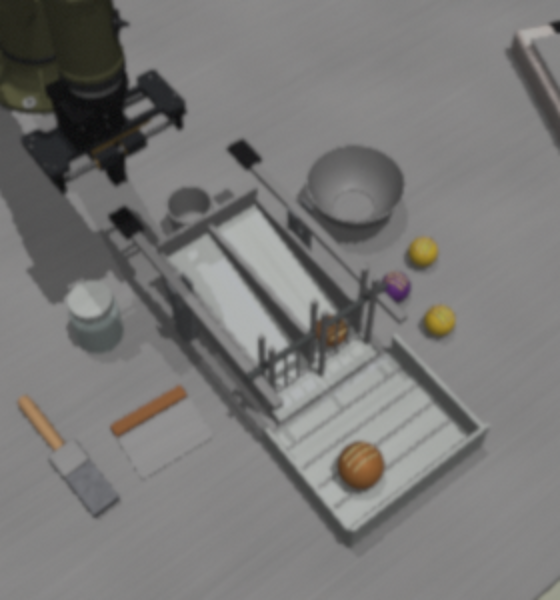

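Both levers are level and both gates closed. The large roll lies still in the tray at (298,90), the same pixel as before the release. The small roll is in its lane and the bystanders haven't moved. Handing in.

```bash
python3 -c "
from cell import env
print(env.sign_off())"
```

```text
the job is handed in; nothing more can be done
None
```

The large roll is in the catch tray, and the small roll is still waiting behind its closed gate. I handed the job in at about 7.6 s; the sign-off reports no verdict.

**What I did:** The large roll was in the right lane. I pressed the right lever's pad down about 57 mm with the closed fingertips, which took about 6 N. I held it until the roll had settled in the tray, then let the lever up slowly and backed off.

**Last checks:**
- **Large roll:** it is at feeder x of about 0.30 m, with its centre about 35 mm high. It sat at the same pixel in the top pictures before and after the release.
- **Small roll:** it has not moved from behind its gate.
- **Levers:** the right pad measured 0.135 m above the table and the left 0.132 m. The left one, which I never touched, read 0.134 m at the start, so the 2 mm difference is within the camera accuracy.
- **Bystanders:** none had visibly moved in the top and scene pictures; I did not measure their positions.
- **Robot:** it stood about 87 mm clear above the pad with no significant force.

No check failed. I judged the lever angles from the pad heights and the pictures, since they cannot be read directly.

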